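Clip the mixing shaft into its bench holder

ROBOT

A 7-joint arm with a two-finger parallel gripper is mounted at the origin on the work surface. World frame = base frame: x ahead of the robot, y to its left, z up, the work surface at z = 0. Lengths are in m, angles in rad, forces in N, time in s.
With the tool pointing down it reaches from about 0.4 to 0.9 m from the base axis. Payload 5.5 kg.
Tool frame: the origin (TCP) lies at the very end of the fingers, on their centre line; the grasp point (between the pads) lies 19 mm behind it; z points along the fingers, y is the line along which they close (so a half turn about z gives the same grasp; the last joint's range is limited). The gripper opens to 85 mm and grips with 20 to 120 N. Pads are 22 mm wide; open, the fingers measure 114 mm over their backs; the gripper's body (76 mm by 85 mm) begins 54 mm behind the grasp point. The pads swing forward as they close: fully open they stand 13 mm farther back than shut.
Start: joints at [0.263, 0.501, -0.427, 1.55, 0.221, 1.138, -0.21], TCP at [0.65, 0, 0.231] pointing down, gripper open.
Joint ranges: [-2.88, 2.88], [-0.31, 2.03], [-1.54, 1.56], [0.2, 2.42], [-1.41, 4.55], [0.19, 2.02], [-2.57, 2.57]. Speed limits (rad/s): [2.57, 2.57, 3.14, 3.14, 3.14, 3.14, 3.14].

INTERFACE

Orientations are given as [roll, pitch, yaw] about the fixed x, y, z axes, in that order (R = Rz(yaw) Ry(pitch) Rx(roll)).
In Python, from cell import * gives the robot as it stands. Calls block until the motion is done:
- move_to(position, orientation): joint-space move of the TCP to a pose.
- movel(position, attitude=None, v=0.15, guard=None): straight line of the TCP; attitude=None keeps the orientation; v is the mean speed in m/s. With guard (N) it stops when the force on the tool has changed by that much, and returns True; else False.
- movej(angles): joint-space move.
- open_gripper() and close(strength=None): open the fingers fully, or close them until they stop; strength is the grip in N (None keeps the last).
- sleep(seconds).
- ik(position, orientation): joint angles nearest the present ones, or None.
- observe(): the state.
- read_camera(name): name is "scene" or "side" or "wrist"; returns a dict with "image" (400x640x3 uint8, red, green, blue), "z_map" (400x640 float32, m along the optical axis (not along the pixel's ray), 0 where there is no reading), "fovy" (degrees; the focal length in pixels is half the picture's height over the tangent of half this angle, whatever the lens; pixels are square), "cx", "cy" (the principal point, pixels), "k1" (the pictures are not rectified: a ray, as slopes to the right and down, at radius r is drawn at 1 + k1 r^2 times it, then the intrinsics apply), "R" (3x3) and "t" (3): a world point X has camera coordinates R X + t. Camera axes: x right, y down, z forward; pixel columns grow to the right and rows downward; lengths in m; the calibration is good to about 2 mm. A picture is of the moment at which its call begins.
A pose or a line that the arm cannot do raises MotionError and nothing moves.
- job_done(): hands the job in; it is judged then, once.
The state is a dict: "time": time; "joint_pos": joint angles; "dq": joint speeds; "tau": joint torques, N m; "ee_pos": TCP position; "tcp_rot": TCP orientation; "force": force on the tool from outside, world axes, zero at the start; "moment": the same for the moment, N m; "width": finger opening in m; "gripper_force": force on a finger pad.
Only numpy, scipy, OpenCV 4.12 (cv2) and the standard library are available. Lean on these libraries where they do the work, as an engineer would, in place of code of your own. Each camera call takes 0.05 s, during which the arm holds its last target. There are 200 camera calls.

TASK

The steel mixing shaft has only been laid on top of its bench holder. Flip the holder's pawl handle over to free the sprung jaw, press the shaft straight down past the jaw until it lies home in both forks with the jaw snapped shut over it, bedding it in on the fork floors with a steady push of about 20 N and never more than 30 N, then flip the pawl handle back to lock the jaw. Leave the tin, flask, beaker and brush where they are.

Things in the scene. Friction and masses are not known exactly. Their poses are not given: they have to be found in the camera images.
- holder: Fixed bench holder on a grey base plate 10 mm high (x -50 to 80, y -85 to 120 mm). Origin on the bench under the middle of the seat; z up, y along the seated shaft, x from the tall fixed prongs towards the jaw and pawl. Two white fork seats, 16 mm wide along y, stand at y = -60 and +60 mm; between them the space above z = 25 mm is free: the place to press the shaft.
- seat (a point): Point of the holder at (0, 0, 47 mm), axes as the holder's: middle of a seated shaft's axis (which may lie 1 mm to either side), half-way between the forks. Each fork, in the holder's frame: hard floor at z = 40 mm; tall prong at x = -20 to -8 mm, up to z = 105 mm, flared away at the top; low prong with its face at x = +8 mm, up to z = 50 mm. All slick.
- shaft: Loose steel mixing shaft: 14 mm round rod, 0.14 to 0.28 kg. Origin on its axis, y along it: rod from y = -135 to +105 mm, thin toothed disc of 52 mm diameter at y = -130 mm. It starts lying level along the holder's y in the fork mouths, on the jaw's sloped noses, axis about 68 mm above the bench, up to 8 mm off lengthways; it must go down about 21 mm. Pushing it with over 30 N bends it.
- shaft_disc_end (a point): Point on the shaft's axis at the shaft's y = -60 mm (over the fork on the disc side).
- shaft_plain_end (a point): Point on the shaft's axis at the shaft's y = +60 mm (over the fork on the plain side, nearer the pawl handle).
- jaw (a joint): Sprung jaw: 0 rad = shut, grows as it opens towards the holder's +x, at most 0.45. A spring shuts it. With the pawl on it opens less than 0.08 rad and the shaft cannot pass. With the pawl off, pressing the shaft midway takes roughly 4 to 14 N and opens it about 0.1 to 0.2 rad; then it snaps shut over the shaft, the force drops, and the shaft meets the hard fork floor, where it is bedded in.
- jaw_hinge (a point): Point on the jaw's hinge, at (24, 0, 20 mm) of the holder, axis along y. The aluminium jaw has one 10 mm hinge bar and two arms with noses, 12 mm wide, at y = -60 and +60 mm, moving together. Shut, the noses' flat undersides are 55.5 mm above the bench and reach over the seat to x = +2 mm; the noses slope up and away to the arms, x 20 to 28 mm, 78 mm high.
- pawl (a joint): Pawl turning about the holder's y at x = 60, z = 50 mm. 0 rad = on (tooth behind the jaw, handle leaning 0.45 rad towards the holder's -x); 0.9 rad = fully off (handle leaning 0.45 rad towards +x). The tooth clears the jaw above about 0.45; flip it well past that. It stays where it is left, takes about 1.5 N at the handle, and goes back to 0 only when the jaw is shut.
- pawl_handle (a point): Point on the pawl's dark steel handle, 44 mm from the pawl axis (turns with the pawl). The handle is a bar 10 mm thick, 16 mm wide along y (the holder's y = 132 to 148 mm), 50 mm long from the pawl axis, its top about 97 mm above the bench, free on both sides: push it over sideways, along the holder's x.
- tin: Bystander: paint tin, 104 mm diameter, 134 mm high, origin under its middle.
- flask: Bystander: white flask with a red cap, 72 mm diameter, 150 mm high, origin under its middle.
- beaker: Bystander: clear beaker, 90 mm diameter, 110 mm high, origin under its middle.
- brush: Bystander: flat brush, 200 mm long, lying on the bench.

How it is judged:
By the outcome, as a careful person would: the job done as asked, in the order asked, and still so for the second after the job is handed in, with the robot touching nothing.
It also fails if it takes over 43 s, if anything falls off the work surface, if the arm or the gripper's body presses on something with over 40 N, if the wrist force passes 120 N, or if a joint passes its speed limit or range.

## Working session

There is one attempt and no reset: what is moved stays moved. The work goes in short steps, each a Python script; the robot and the scene stay as the last script left them, time stands still between calls to the robot, and variables do not carry over. Pictures are saved under pics/ and viewed, at most 10 in all, crops included, and the job is handed in when it is done.

```bash
mkdir -p pics; ls; python3 - <<'E'
from cell import *
import cv2,numpy as np
s=observe();print(s)
for n in("scene","side"):
    c=read_camera(n);cv2.imwrite(f"pics/{n}0.png",c["image"][:,:,::-1]);np.savez(f"{n}0.npz",**c)
    print(n,c["fovy"],c["cx"],c["cy"],c["k1"],c["R"].round(3).tolist(),c["t"],(c["z_map"]>0).mean())
E
```

```text
pics
{'time': 0.0, 'joint_pos': array([ 0.26322041,  0.50184109, -0.42680155,  1.55148292,  0.22078097,
        1.13829968, -0.21033167]), 'dq': array([-0.00108714,  0.00096228, -0.00173818,  0.00038415,  0.00216103,
       -0.00142059, -0.00108513]), 'tau': array([ 1.57038257e-04, -5.69523740e+01, -5.81651285e+00, -2.80938792e+01,
        1.07328620e-02,  1.20940185e-02,  1.30241034e-05]), 'ee_pos': array([ 6.49287099e-01, -4.45503820e-05,  2.30250804e-01]), 'tcp_rot': array([-3.13961798e+00, -8.23128859e-05,  1.57080665e+00]), 'force': array([-0.10964578, -0.98164884, -0.60069929]), 'moment': array([-0.01103303,  0.00178781,  0.04643539]), 'gripper_force': 0.0, 'width': 0.08535686702272215}
scene 44.716365800124095 321.7396886330849 201.62497808622385 0.002245431135791546 [[-0.632, 0.775, 0.012], [0.565, 0.47, -0.678], [-0.531, -0.422, -0.735]] [ 0.37686066 -0.26979738  1.68839075] 0.9953984375
side 52.68705896942633 316.1211542180207 199.06453821295315 0.026653549744386183 [[-0.794, -0.607, 0.003], [-0.479, 0.624, -0.618], [0.373, -0.492, -0.786]] [0.44977526 0.30640285 1.01205838] 0.9959140625
```

View pics/scene0.png

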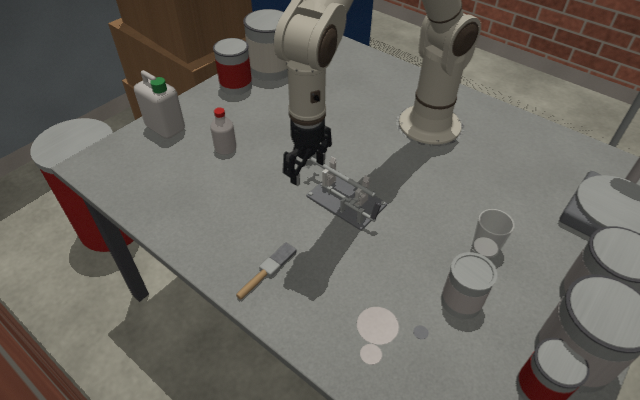

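View pics/side0.png

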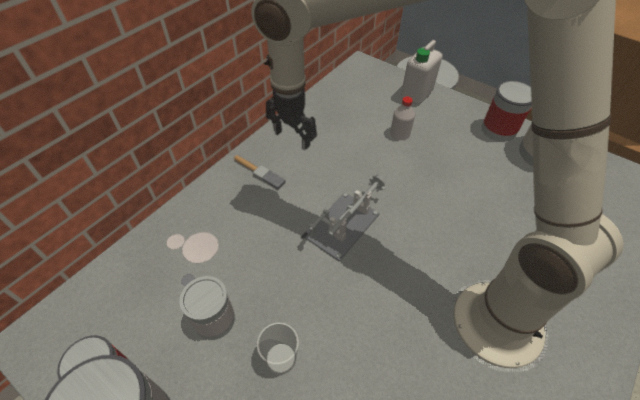

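Scene: holder around (345,195), dark gripper over it at (305,160). Side: holder around (345,220), with the shaft running from (335,230) to its disc at (377,183). Next I'll estimate the plate's position from depth and get enlarged crops.

```bash
cat > h.py <<'E'
import numpy as np,cv2
def K(c):
    f=200/np.tan(np.radians(c["fovy"])/2); return np.array([[f,0,c["cx"]],[0,f,c["cy"]],[0,0,1.]])
def rays(c,uv):
    p=cv2.undistortPoints(np.float64(uv).reshape(-1,1,2),K(c),np.array([float(c["k1"]),0,0,0])).reshape(-1,2)
    return np.c_[p,np.ones(len(p))]
def cloud(c):
    v,u=np.mgrid[0:400,0:640]; uv=np.c_[u.ravel(),v.ravel()]
    P=rays(c,uv)*c["z_map"].ravel()[:,None]
    return ((P-c["t"])@c["R"]).reshape(400,640,3)
def onplane(c,uv,z):
    d=rays(c,uv)@c["R"]; o=-c["R"].T@c["t"]
    return o+d*((z-o[2])/d[:,2])[:,None]
def proj(c,X):
    return cv2.projectPoints(np.float64(X).reshape(-1,1,3),cv2.Rodrigues(np.float64(c["R"]))[0],np.float64(c["t"]),K(c),np.array([float(c["k1"]),0,0,0]))[0].reshape(-1,2)
E
python3 - <<'E'
from h import *
S={n:dict(np.load(n+"0.npz")) for n in("scene","side")}
for n,(a,b,w,h) in {"scene":(295,145,105,90),"side":(290,165,105,100)}.items():
    c=S[n];X=cloud(c)
    im=cv2.resize(c["image"][b:b+h,a:a+w,::-1],None,fx=7,fy=6,interpolation=cv2.INTER_CUBIC) if 0 else cv2.resize(c["image"][b:b+h,a:a+w,::-1],None,fx=5,fy=5,interpolation=cv2.INTER_CUBIC)
    cv2.imwrite(f"pics/{n}_c.png",im)
    P=X[b:b+h,a:a+w].reshape(-1,3)
    m=(P[:,2]>.006)&(P[:,2]<.014); Q=np.float32(P[m]); print(n,m.sum(),cv2.minAreaRect(Q[:,:2]),np.median(Q,0))
    m=(P[:,2]>.006)&(P[:,2]<.15);Q=P[m];print(Q.min(0),Q.max(0))
a,b=[cv2.imread(f"pics/{n}_c.png") for n in("scene","side")]
H=max(len(a),len(b));g=lambda i:cv2.resize(cv2.copyMakeBorder(i,0,H-len(i),0,0,0),None,fx=.76,fy=.76)
cv2.imwrite("pics/both.png",np.hstack([g(a),g(b)]))
E
```

```text
Traceback (most recent call last):
cv2.error: OpenCV(4.12.0) /io/opencv/modules/imgproc/src/convhull.cpp:143: error: (-215:Assertion failed) total >= 0 && (depth == CV_32F || depth == CV_32S) in function 'convexHull'
```

```bash
python3 - <<'E'
from h import *
S={n:dict(np.load(n+"0.npz")) for n in("scene","side")}
o=[]
for n,(a,b,w,h) in {"scene":(295,145,100,95),"side":(290,165,100,95)}.items():
    c=S[n];X=cloud(c)
    o.append(cv2.resize(c["image"][b:b+h,a:a+w,::-1],None,fx=4,fy=4,interpolation=cv2.INTER_CUBIC))
    P=X[b:b+h,a:a+w].reshape(-1,3)
    m=(P[:,2]>.006)&(P[:,2]<.014); Q=np.ascontiguousarray(P[m][:,:2],np.float32); print(n,m.sum(),cv2.minAreaRect(Q),np.median(Q,0))
    print("bench z",np.median(P[:,2][P[:,2]<.006]))
    m=(P[:,2]>.055)&(P[:,2]<.08);Q=np.ascontiguousarray(P[m][:,:2],np.float32);print(m.sum(),cv2.minAreaRect(Q),Q.min(0),Q.max(0))
cv2.imwrite("pics/both.png",np.hstack(o))
E
```

```text
scene 1317 ((0.4348028600215912, -0.04823210835456848), (0.3917640149593353, 0.2636469006538391), 31.93954849243164) [ 0.5006144  -0.01523991]
bench z -8.407806533163163e-05
626 ((0.48588675260543823, -0.01675565540790558), (0.28441494703292847, 0.08984355628490448), 88.90863037109375) [ 0.438299   -0.15865467] [0.5322197  0.12492313]
side 1730 ((0.4443281888961792, -0.02958233654499054), (0.26330822706222534, 0.18297269940376282), 89.9842758178711) [0.4557156  0.00257591]
bench z -0.0005749301156906402
591 ((0.4777742326259613, -0.01216261088848114), (0.2887752950191498, 0.08735191076993942), 86.52304077148438) [ 0.42574438 -0.15409878] [0.52394944 0.1302292 ]
```

View pics/both.png

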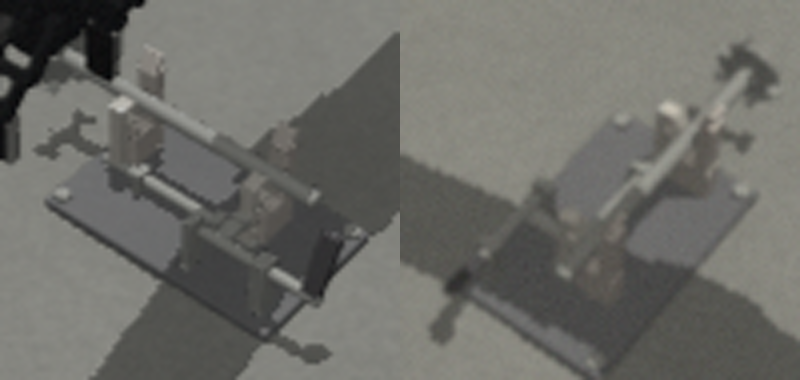

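Left crop (scene): shaft from top left to (315,195), pawl handle dark at (322,262), and the pawl on the +x side. Right crop (side): disc at (748,68), handle end near (458,280). The holder's axes roughly match the world axes. Next is a close wrist view from above.

```bash
python3 - <<'E'
from cell import *
from h import *
move_to([0.49,0.0,0.36],[np.pi,0,np.pi/2])
s=observe();print(s["time"],s["ee_pos"],s["force"])
for n in("wrist","scene","side"):
    c=read_camera(n);np.savez(n+"1.npz",**c)
    if n=="wrist":
        print(c["R"].round(2).tolist(),(-c["R"].T@c["t"]).round(3),c["fovy"])
        cv2.imwrite("pics/wrist1.png",c["image"][:,:,::-1])
    X=cloud(c);P=X.reshape(-1,3)
    P=P[(abs(P[:,0]-.48)<.15)&(abs(P[:,1])<.2)]
    # shaft top
    m=(P[:,2]>.068)&(P[:,2]<.08)&(abs(P[:,0]-.48)<.04);Q=np.ascontiguousarray(P[m][:,:2],np.float32)
    print(n,m.sum(),cv2.fitLine(Q,cv2.DIST_HUBER,0,.01,.01).ravel(),Q.min(0),Q.max(0),np.percentile(P[m][:,2],[50,95]))
E
```

```text
0.9333 [ 4.90467674e-01 -3.67212842e-04  3.59550932e-01] [-0.53747943 -0.4168977   0.33378961]
[[1.0, 0.0, -0.0], [0.0, -0.96, 0.29], [0.0, -0.29, -0.96]] [0.491 0.075 0.501] 64.25421349514504
wrist 2026 [ 0.01790078  0.9998398   0.46035388 -0.03034301] [ 0.44010305 -0.15942556] [0.5171427  0.12797402] [0.07318813 0.07755343]
scene 443 [ 0.00205679 -0.9999979   0.46475017 -0.04327639] [ 0.44032973 -0.16446914] [0.5197526  0.12366609] [0.07325807 0.07823649]
side 384 [ 0.01694451  0.9998564   0.45552254 -0.05111115] [ 0.44034114 -0.15354617] [0.51384264 0.12803076] [0.07315189 0.07815255]
```

View pics/wrist1.png

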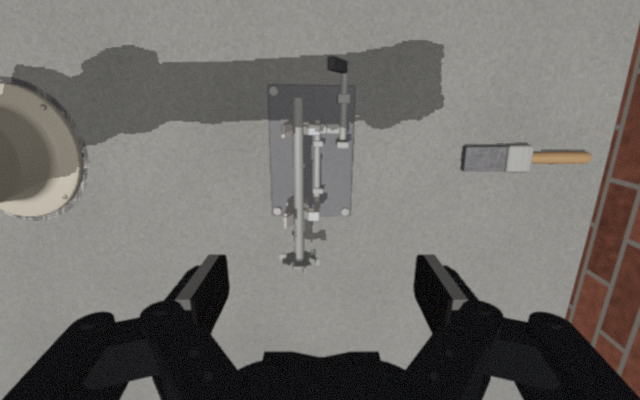

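Wrist view: plate corners near (267,85), (355,85), (352,215), (271,214). The shaft runs from (298,98) to the disc at (299,262), and the pawl handle is at (338,65).

```bash
python3 - <<'E'
from h import *
c=dict(np.load("wrist1.npz"));X=cloud(c)
m=((X[...,2]>.006)&(X[...,2]<.015)).astype(np.uint8);m[230:]=0;m[:,:250]=0;m[:,370:]=0
m=cv2.morphologyEx(m,cv2.MORPH_OPEN,np.ones((3,3)))
Q=np.ascontiguousarray(X[m>0][:,:2],np.float32);print("plate",m.sum(),cv2.minAreaRect(Q),np.percentile(X[m>0][:,2],[5,50,95]))
# refined corners by colour: plate vs bench, via px rect
uv=np.argwhere(m>0)[:,::-1].astype(np.float32);r=cv2.boxPoints(cv2.minAreaRect(uv));print(r,onplane(c,r,.01).round(4).tolist())
# edges, per row/col of mask -> fit lines
P=X[m>0][:,:2]
for ax in(1,0):
    o=1-ax; bins=np.arange(np.percentile(P[:,ax],8),np.percentile(P[:,ax],92),.004)
    for f,nm in((np.min,"lo"),(np.max,"hi")):
        e=[(b+.002,f(P[(P[:,ax]>=b)&(P[:,ax]<b+.004),o])) for b in bins]
        e=np.float32(e);vx,vy,x0,y0=cv2.fitLine(e,cv2.DIST_HUBER,0,.01,.001).ravel();k=vy/vx
        print("edge",["x","y"][o],nm,"slope",k.round(4),"at mid",(y0+k*((.475 if ax==0 else 0.01)-x0)).round(4))
# shaft
P=X[90:275,285:312].reshape(-1,3);s=P[(P[:,2]>.066)&(P[:,2]<.078)&(P[:,1]>-.11)]
for lo in np.arange(-.15,.13,.03):
    q=P[(P[:,2]>.06)&(P[:,2]<.079)&(abs(P[:,1]-lo)<.006)]
    if len(q):print(round(lo,3),"x",np.percentile(q[:,0],[3,50,97]).round(4),"z",np.percentile(q[:,2],95).round(4),len(q))
s=P[(P[:,2]>.06)];print("y range",s[:,1].min(),s[:,1].max())
h=X[50:80,320:355].reshape(-1,3);h=h[h[:,2]>.085];print("handle",h.mean(0),h.min(0),h.max(0))
E
```

```text
plate 7711 ((0.4755469560623169, -0.0017660930752754211), (0.20493800938129425, 0.13011561334133148), 89.50039672851562) [0.0078454  0.00941346 0.01113574]
[[268.  84.]
 [354.  84.]
 [354. 216.]
 [268. 216.]] [[0.4132, 0.1009, 0.01], [0.5386, 0.101, 0.01], [0.5448, -0.1033, 0.01], [0.4038, -0.1035, 0.01]]
edge x lo slope 0.0049 at mid 0.4117
edge x hi slope 0.0011 at mid 0.5394
edge y lo slope -4.3464 at mid -0.0121
edge y hi slope 0.0012 at mid 0.0996
-0.15 x [0.4369 0.4551 0.4727] z 0.0775 142
-0.12 x [0.4524 0.4585 0.4642] z 0.0743 66
-0.09 x [0.4531 0.4592 0.4732] z 0.0753 79
-0.06 x [0.4521 0.459  0.4652] z 0.0746 80
-0.03 x [0.4531 0.459  0.4657] z 0.0747 82
0.0 x [0.4538 0.4596 0.466 ] z 0.075 89
0.03 x [0.453  0.4613 0.4733] z 0.0758 106
0.06 x [0.4538 0.4606 0.4669] z 0.0751 107
y range -0.16068136040900827 0.08054706934991908
handle [0.50364195 0.11842935 0.10960381] [0.49072196 0.07505373 0.08510878] [0.51001234 0.12847461 0.50141879]
```

```bash
cat >> h.py <<'E'
O=np.array([.4605,-.0193]);YAW=-.007
def W(x,y,z):
    c,s=np.cos(YAW),np.sin(YAW);return [O[0]+c*x-s*y,O[1]+s*x+c*y,z]
ORI=[np.pi,0,np.pi/2+YAW]
E
python3 - <<'E'
from cell import *
from h import *
close(20)
move_to(W(-.005,.140,.13),ORI)
movel(W(-.005,.140,.078),v=.12)
s=observe();print(s["time"],s["ee_pos"],s["force"],s["width"])
print(movel(W(.085,.140,.078),v=.05,guard=6))
s=observe();print(s["time"],s["ee_pos"]-np.r_[O,0],s["force"])
for n in("side","scene","wrist"):
    c=read_camera(n);cv2.imwrite(f"pics/{n}2.png",c["image"][:,:,::-1]);np.savez(n+"2.npz",**c)
E
```

```text
3.4583 [0.45718883 0.12065813 0.07857141] [-0.1152209   0.23570303  0.09234152] 0.00014114910076166366
True
4.6917 [0.06002626 0.13954322 0.07696504] [-3.18022064  0.49744049  4.13503139]
```

```bash
python3 - <<'E'
from h import *
o=[]
for n in("side","scene"):
    c=dict(np.load(n+"2.npz"));u,v=proj(c,[W(.06,.14,.07)])[0].astype(int);print(n,u,v)
    o.append(cv2.resize(c["image"][max(v-35,0):v+35,u-40:u+40,::-1],(400,350),interpolation=cv2.INTER_CUBIC))
    t=[proj(c,[W(.06,.14,.05),W(.06+.05*np.sin(a),.14,.05+.05*np.cos(a))]).round(1).tolist() for a in(-.45,.45)];print(t)
cv2.imwrite("pics/c2.png",np.hstack(o))
E
```

```text
side 302 231
[[[302.5, 235.8], [308.5, 230.7]], [[302.5, 235.8], [295.8, 222.4]]]
scene 374 214
[[[373.6, 219.0], [379.8, 203.3]], [[373.6, 219.0], [370.3, 212.6]]]
```

View pics/c2.png

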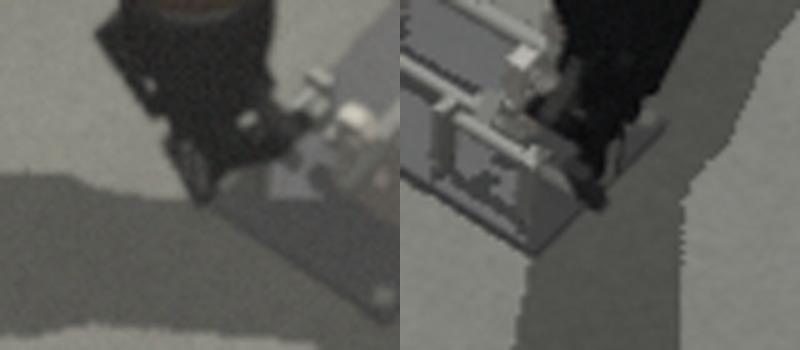

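The gripper hides the handle in both crops (around (200,190) and (590,195)). I'll retreat above the press point and check from there.

```bash
python3 - <<'E'
from cell import *
from h import *
movel(W(.04,.140,.078),v=.1)
movel(W(.04,.140,.15),v=.15)
movel(W(0,.0,.15),v=.2)
s=observe();print(s["time"],s["ee_pos"]-np.r_[O,0],s["force"])
o=[]
for n in("side","scene","wrist"):
    c=read_camera(n);np.savez(n+"3.npz",**c)
    u,v=proj(c,[W(.06,.14,.07)])[0].astype(int);print(n,u,v)
    print([proj(c,[W(.06,.14,.05),W(.06+.05*np.sin(a),.14,.05+.05*np.cos(a))]).round(1).tolist() for a in(-.45,.45)])
    X=cloud(c).reshape(-1,3);q=X[(abs(X[:,0]-W(.06,.14,0)[0])<.05)&(abs(X[:,1]-W(.06,.14,0)[1])<.012)&(X[:,2]>.08)&(X[:,2]<.105)]
    print(len(q),q.mean(0)-np.r_[O,0] if len(q) else 0)
    im=c["image"][:,:,::-1];o.append(cv2.resize(im[max(v-30,0):max(v-30,0)+60,max(u-25,0):max(u-25,0)+50],(260,312),interpolation=cv2.INTER_CUBIC) if n!="wrist" else cv2.resize(im,(499,312)))
cv2.imwrite("pics/c3.png",cv2.resize(np.hstack(o),(800,245)))
E
```

```text
6.6833 [1.20089388e-04 1.01274543e-03 1.49788047e-01] [0.43989867 0.44843057 0.7663536 ]
side 302 231
[[[302.5, 235.8], [308.5, 230.7]], [[302.5, 235.8], [295.8, 222.4]]]
43 [0.07431482 0.1406238  0.08950398]
scene 374 214
[[[373.6, 219.0], [379.8, 203.3]], [[373.6, 219.0], [370.3, 212.6]]]
32 [0.08383839 0.13705436 0.09173833]
wrist 419 -3
[[[410.7, 6.1], [392.3, -18.2]], [[410.7, 6.1], [472.4, -17.1]]]
188 [0.07600331 0.13209514 0.08620394]
```

View pics/c3.png

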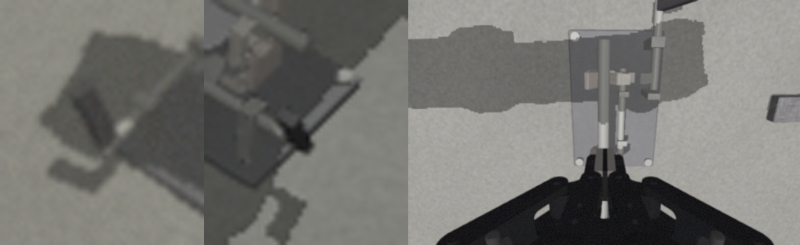

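Side and wrist views show the handle now leaning towards +x (depth puts it at x≈+78 mm, fully off), with the closed fingers centred over the rod. Next I press in stages, watching the force.

```bash
python3 - <<'E'
from cell import *
from h import *
movel(W(0,0,.085),v=.12); sleep(.15)
b=observe()["force"][2]; log=[]
z=.080;t0=observe()["time"]
while z>.049:
    movel(W(0,0,z),v=.04)
    s=observe();f=s["force"][2]-b;log.append((round(z,4),round(s["ee_pos"][2],4),round(f,1),round(s["time"],2)))
    if f>15 and z<.058 or f>22: break
    z-= .001 if z>.0555 else (.0005 if f<6 else .00025)
print(b);print(*log,sep="\n")
sleep(.2);s=observe();print(s["force"]-[0,0,b],s["ee_pos"],s["time"])
E
```

```text
0.09445160788566397
(0.08, np.float64(0.0799), np.float64(-0.3), 7.95)
(0.079, np.float64(0.079), np.float64(0.2), 8.2)
(0.078, np.float64(0.0779), np.float64(-0.0), 8.45)
(0.077, np.float64(0.077), np.float64(-0.2), 8.7)
(0.076, np.float64(0.0759), np.float64(-0.3), 8.95)
(0.075, np.float64(0.075), np.float64(-0.5), 9.2)
(0.074, np.float64(0.0741), np.float64(1.6), 9.45)
(0.073, np.float64(0.0732), np.float64(4.0), 9.7)
(0.072, np.float64(0.0722), np.float64(5.1), 9.95)
(0.071, np.float64(0.0711), np.float64(3.1), 10.2)
(0.07, np.float64(0.0699), np.float64(1.5), 10.45)
(0.069, np.float64(0.0688), np.float64(0.6), 10.7)
(0.068, np.float64(0.0677), np.float64(-0.3), 10.95)
(0.067, np.float64(0.0668), np.float64(0.1), 11.2)
(0.066, np.float64(0.0659), np.float64(-0.2), 11.45)
(0.065, np.float64(0.0649), np.float64(0.1), 11.7)
(0.064, np.float64(0.0639), np.float64(0.7), 11.95)
(0.063, np.float64(0.0629), np.float64(0.6), 12.2)
(0.062, np.float64(0.062), np.float64(0.3), 12.45)
(0.061, np.float64(0.0612), np.float64(1.5), 12.7)
(0.06, np.float64(0.0601), np.float64(1.2), 12.95)
(0.059, np.float64(0.0587), np.float64(0.5), 13.2)
(0.058, np.float64(0.0577), np.float64(0.4), 13.45)
(0.057, np.float64(0.0569), np.float64(-1.0), 13.7)
(0.056, np.float64(0.0559), np.float64(-0.7), 13.95)
(0.055, np.float64(0.0549), np.float64(0.1), 14.2)
(0.0545, np.float64(0.0545), np.float64(-0.5), 14.45)
(0.054, np.float64(0.054), np.float64(0.5), 14.7)
(0.0535, np.float64(0.0539), np.float64(4.2), 14.95)
(0.053, np.float64(0.0538), np.float64(9.6), 15.2)
(0.0527, np.float64(0.0537), np.float64(11.2), 15.45)
(0.0525, np.float64(0.0537), np.float64(12.1), 15.7)
(0.0522, np.float64(0.0536), np.float64(14.0), 15.95)
(0.052, np.float64(0.0536), np.float64(15.7), 16.2)
[-1.51197766 -0.28444911 15.55049884] [ 0.46265497 -0.01932933  0.05361349] 16.4
```

The shaft snapped in and sits on the floor (fingertip at 53.6 mm against 54 expected). I'll bring the push up to 20 N, hold it, then lift and check.

```bash
python3 - <<'E'
from cell import *
from h import *
z=.052;b=.1
for i in range(5):
    f=observe()["force"][2]-b
    if f>19.3: break
    z-=min(.0004,(20.2-f)/7.5e3); movel(W(0,0,z),v=.04); sleep(.1)
for i in range(4): print((observe()["force"]).round(1)); sleep(.25)
movel(W(0,0,.06),v=.04); movel(W(0,0,.15),v=.2)
s=observe();print(z,s["time"],s["force"])
movel(W(.02,-.02,.30),v=.25)
o=[]
for n in("side","scene","wrist"):
    c=read_camera(n);np.savez(n+"4.npz",**c)
    X=cloud(c).reshape(-1,3);L=(X-np.r_[O,0])
    for y in(-.09,-.04,0,.03,.08):
        q=L[(abs(L[:,1]-y)<.008)&(abs(L[:,0])<.012)&(L[:,2]>.035)&(L[:,2]<.09)];print(n,y,len(q),q[:,0].mean().round(4),np.percentile(q[:,2],[50,90]).round(4)) if len(q) else 0
    q=L[(abs(L[:,1]-.14)<.012)&(L[:,2]>.082)&(L[:,2]<.105)&(abs(L[:,0]-.06)<.05)];print("handle",len(q),q.mean(0) if len(q) else 0)
    u,v=proj(c,[W(.02,.02,.05)])[0].astype(int);r=50 if n!="wrist" else 120
    v=max(v,r);im=c["image"][v-r:v+r,u-r:u+r,::-1];o.append(cv2.resize(im,(266,266),interpolation=cv2.INTER_CUBIC))
cv2.imwrite("pics/c4.png",np.hstack(o))
E
```

```text
[-1.1 -0.2 19.4]
[-1.6 -0.5 18.7]
[-2.  -1.  19.1]
[-1.   1.  19.4]
0.051445453307727075 19.0667 [-0.21414696  0.00511311 -0.20437983]
side -0.09 2 -0.0081 [0.052  0.0522]
side -0.04 22 -0.0061 [0.0513 0.0551]
side 0 23 -0.0049 [0.0519 0.0536]
side 0.03 6 -0.0076 [0.0515 0.0538]
side 0.08 28 -0.0041 [0.0515 0.0542]
handle 39 [0.07459627 0.14065376 0.090678  ]
scene -0.09 14 0.0026 [0.0512 0.0552]
scene -0.04 24 0.0043 [0.0518 0.0561]
scene 0 24 0.004 [0.0504 0.0546]
scene 0.03 23 0.0041 [0.0508 0.0541]
scene 0.08 26 0.0056 [0.051  0.0553]
handle 28 [0.08378212 0.13718092 0.09235234]
wrist -0.09 113 -0.0006 [0.0522 0.0538]
wrist -0.04 136 -0.0005 [0.0519 0.0535]
wrist 0 142 0.0001 [0.0523 0.0537]
wrist 0.03 157 0.0003 [0.052  0.0536]
wrist 0.08 174 0.0007 [0.0522 0.0537]
handle 322 [0.07773618 0.13843071 0.09117162]
```

View pics/c4.png

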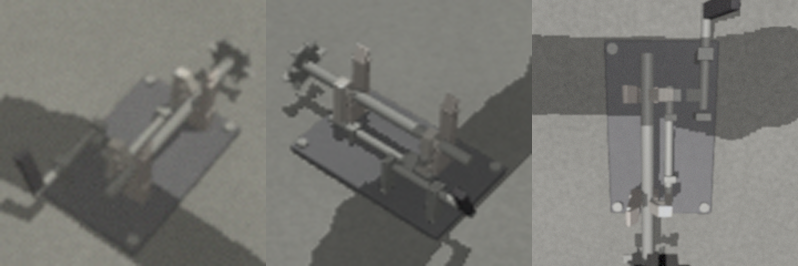

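The shaft lies level, axis at 47 mm, under shut noses. The handle is still off, at (720,8) in the wrist crop. Now I flip it back from the +x side.

```bash
python3 - <<'E'
from cell import *
from h import *
move_to(W(.13,.140,.14),ORI)
movel(W(.13,.140,.078),v=.15)
print(movel(W(.035,.140,.078),v=.05,guard=8))
s=observe();print(s["time"],s["ee_pos"]-np.r_[O,0],s["force"])
movel(W(.10,.140,.078),v=.12); movel(W(.10,.140,.15),v=.2); movel(W(.04,0.03,.30),v=.25)
s=observe();print(s["time"],s["force"])
o=[]
for n in("side","scene","wrist"):
    c=read_camera(n);np.savez(n+"5.npz",**c)
    L=cloud(c).reshape(-1,3)-np.r_[O,0]
    q=L[(abs(L[:,1]-.14)<.012)&(L[:,2]>.082)&(L[:,2]<.105)&(abs(L[:,0]-.06)<.05)];print("handle",len(q),q.mean(0) if len(q) else 0)
    for y in(-.09,0,.08):
        q=L[(abs(L[:,1]-y)<.008)&(abs(L[:,0])<.012)&(L[:,2]>.035)&(L[:,2]<.09)];print(n,y,len(q),np.percentile(q[:,2],[50,90]).round(4)) if len(q) else 0
    u,v=proj(c,[W(.03,.04,.05)])[0].astype(int);r=50 if n!="wrist" else 120
    v=max(v,r);im=c["image"][v-r:v+r,u-r:u+r,::-1];o.append(cv2.resize(im,(266,266),interpolation=cv2.INTER_CUBIC))
cv2.imwrite("pics/c5.png",np.hstack(o))
E
```

```text
True
22.85 [0.06070152 0.13964131 0.07841835] [2.77069528 0.27659391 0.86816875]
24.775 [ 0.66812201 -0.7373732  -0.39175249]
handle 29 [0.03769209 0.14198216 0.09241938]
side -0.09 2 [0.0481 0.0512]
side 0 23 [0.0521 0.0557]
side 0.08 27 [0.051  0.0538]
handle 44 [0.04712047 0.13640503 0.08962086]
scene -0.09 13 [0.0519 0.0551]
scene 0 25 [0.0507 0.0548]
scene 0.08 26 [0.0521 0.0544]
handle 247 [0.04308666 0.13948922 0.09192068]
wrist -0.09 73 [0.0519 0.0533]
wrist 0 130 [0.0519 0.0534]
wrist 0.08 161 [0.052  0.0538]
```

View pics/c5.png

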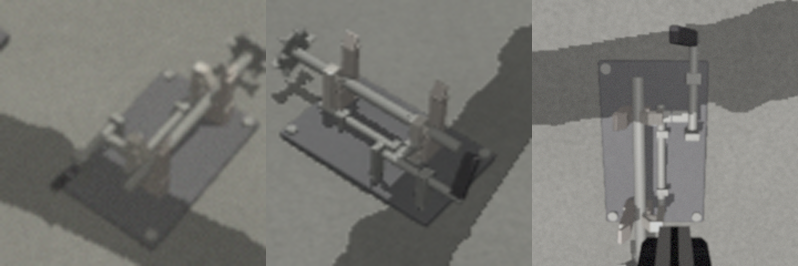

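```bash
python3 - <<'E'
from h import *
for f in("side1","side5","scene1","scene5","wrist1","wrist5"):
    L=cloud(dict(np.load(f+".npz"))).reshape(-1,3)-np.r_[O,0]
    q=L[(abs(L[:,1]-.14)<.012)&(L[:,2]>.082)&(L[:,2]<.105)&(abs(L[:,0]-.06)<.05)];print(f,len(q),q.mean(0).round(4))
    q=L[(abs(L[:,1]-.14)<.012)&(L[:,2]>.09)&(L[:,2]<.105)&(abs(L[:,0]-.06)<.05)];print(q.mean(0).round(4))
E
```

```text
side1 30 [0.0396 0.1416 0.093 ]
[0.0391 0.1406 0.0952]
side5 29 [0.0377 0.142  0.0924]
[0.0371 0.1411 0.0939]
scene1 39 [0.0486 0.137  0.092 ]
[0.0476 0.1373 0.0947]
scene5 44 [0.0471 0.1364 0.0896]
[0.0447 0.1362 0.0939]
wrist1 158 [0.0443 0.1395 0.0924]
[0.0427 0.1395 0.0944]
wrist5 247 [0.0431 0.1395 0.0919]
[0.0412 0.1395 0.0939]
```

The pawl is back at its starting "on" angle, so I'm handing in.

```bash
python3 -c "
from cell import *
print(job_done())"
```

```text
the job is handed in; nothing more can be done
None
```

The shaft is seated in both forks with the jaw shut over it and the pawl handle back on; it was bedded in with a steady push of about 19 N, and the job was handed in at about 25 s.

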